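# Close up the laundry tablet cabinet

## Task

Close up the little cabinet of washing tablets with the fingertips alone: push the pulled-out blue-fronted tray fully home, and only then push the white door completely shut over it from its outside. Do not pinch or pull either of them - keep your fingers off the tablets and off the grey inner side of the door - and leave the bottle, the jar and the mug standing where they are.

Things in the scene. Friction and masses are not known exactly. Their poses are not given: they have to be found in the camera images.
- cabinet: Low light-wood cabinet fixed on the worktop, 220 deep (x) x 210 wide (y) x 140 mm high, boards 12 mm. Origin: centre of its underside. Its open front is the plane x = -110 mm of its own frame and looks along its -x, roughly to the robot; its yaw varies. The top board is set back 15 mm from that plane.
- tray (a joint): Pull-out of the tray, m: 0 is fully home against its stop, grows as it stands out of the cabinet's front (along the cabinet's -x), up to 0.12. Slides with about 1.5 N of friction and stays where left. Right behind the front panel it is filled by a block of green, white and blue tablets, 126 wide, top 103 mm above the worktop (not to be touched).
- tray_front (a point): Point on the outer face of the tray's blue front panel, midway along it, 105 mm above the worktop (plain, upright, no handle, 140 wide, 12 thick, from 14 to 122 mm above the worktop). It looks along the cabinet's -x; home, it is flush with the cabinet's front plane. The point lies 15 mm to the -y side of the cabinet's middle and moves with the tray.
- door (a joint): Angle of the door, rad: 0 is shut flat over the cabinet's front, grows as it opens towards the robot, up to 1.9; at 1.57 it stands straight out along the cabinet's -x. A stiff hinge (about 0.08 N m): it stays where left. Its inner side (facing the tray when shut) is a grey lining, not to be touched; its outer side is white.
- door_hinge (a point): Point on the door's upright hinge axis, at the left (+y) edge of the cabinet's front (cabinet frame x = -110, y = +105 mm), 70 mm above the worktop. Its axes turn with the door: -y runs from the hinge to the free edge, -x is outward. The door is a plain white panel without handle, 205 wide, outer face 16 mm from the hinge plane, from 4 to 136 mm above the worktop.
- door_outside (a point): Point on the door's white outer face, 140 mm from the hinge axis, 120 mm above the worktop, 16 mm below the top edge: only near that edge do the fingertips alone meet the door; lower, the gripper behind the fingers meets it too. Axes as door_hinge (-x points out of the face). Moves with the door; a small flat wood-coloured strip marks the outer face near the free edge.
- bottle: Loose white bottle with blue label and orange cap, diameter 62, 170 mm tall, standing beside the cabinet. Origin: centre of its underside.
- jar: Loose green glass jar with steel lid, diameter 70, 100 mm tall, standing beside the cabinet. Origin: centre of its underside.
- mug: Loose blue mug, rim diameter 76, 90 mm tall, handle at its own +y, standing beside the cabinet. Origin: centre of its underside.

How it is judged:
On the way, in this order (a step that is already met when the one before it is completed fails the run):
1. the tray is pushed home (within 5 mm) while the door still stands open (over 0.6 rad) (value of joint tray below 0.005 m and value of joint door above 0.6 rad), for 0.2 s.
2. the door is pushed shut (within 0.05 rad) (value of joint door below 0.05 rad), for 0.2 s.
At the end, for the whole second after the job is handed in: The tray is home (within 5 mm) and the door shut (within 0.05 rad); bottle, jar and mug stand upright within 25 mm of where they were (value of joint tray below 0.005 m and value of joint door below 0.05 rad and angle between each of bottle, jar, mug's own z axis and vertical below 0.15 rad and distance of each of bottle, jar, mug from where it was at the start of the episode below 0.025 m); the robot touches nothing.
It fails at once if the fingers press on the door's grey inner side (over 2 N): pinched or pulled (contact force between the fingers and door_c3 above 2 N).
It fails at once if the fingers press on the tablets (over 2 N): tray pinched or pushed by its contents (contact force between the fingers and tray_c5 above 2 N or contact force between the fingers and tray_c6 above 2 N).
It fails at once if the bottle, jar or mug is shifted, lifted or tipped (over 25 mm or 0.4 rad) (distance of any of bottle, jar, mug from where it was at the start of the episode above 0.025 m or angle between any of bottle, jar, mug's own z axis and vertical above 0.4 rad).
It fails at once if the door is pushed with the arm or the gripper's body instead of the fingers (over 10 N) (contact force between the arm and door_c0 above 10 N).
It fails at once if the tray is pushed with the arm or the gripper's body instead of the fingers (over 10 N) (contact force between the arm and tray_c0 above 10 N).
It also fails if it takes over 58 s, if anything falls off the work surface, if the arm or the gripper's body presses on something with over 40 N, if the wrist force passes 120 N, or if a joint passes its speed limit or range.

## Robot

A 6-joint arm with a two-finger parallel gripper is mounted at the origin on the work surface. World frame = base frame: x ahead of the robot, y to its left, z up, the work surface at z = 0. Lengths are in m, angles in rad, forces in N, time in s.
With the tool pointing down it reaches from about 0.35 to 0.85 m from the base axis. Payload 8.1 kg.
Tool frame: the origin (TCP) lies at the very end of the fingers, on their centre line; the grasp point (between the pads) lies 19 mm behind it (r.grasp_offset is the distance from the TCP to the grasp point, in m); z points along the fingers, y is the line along which they close (so a half turn about z gives the same grasp; the last joint's range is limited). The gripper opens to 93 mm and grips with 3 to 60 N. Pads are 15 mm wide; open, the fingers measure 128 mm over their backs; the gripper's body (75 mm by 188 mm) begins 65 mm behind the grasp point.
Start: joints at [-1.285, 0.13, 1.488, -0, 1.523, -0.085], TCP at [0.217, -0.559, 0.182] pointing down, gripper open.
Joint ranges: [-2.96, 2.96], [-0.89, 2.26], [0.02, 2.5], [-1.34, 4.48], [0, 2.73], [-2.66, 2.66]. Speed limits (rad/s): [2.39, 2.39, 2.79, 3.14, 3.14, 3.14].

## Interface

Orientations are given as a unit quaternion [x, y, z, w].
In Python, from bench import r, imaging gives the robot as it stands.
- The arm moves only by the tool move_arm, never from a script. Its arguments are lists of equal length, an entry for each row: "twist": the turn, a rotation vector about the tool's x, y, z in units of 360 degrees (1.0 is 360 degrees), a list of three; "offset": the shift along the tool's x, y, z in units of 800 mm (1.0 is 800 mm), a list of three; "fingers": the opening, from -1 (shut) to 1 (fully open). In form: {"twist": [[ax, ay, az], ...], "offset": [[tx, ty, tz], ...], "fingers": [fingers, ...]}. A call has 1 to 5 rows; each row is the pose to reach, as a shift and turn from the pose commanded when the call began, along the tool's axes at that moment, turning the shorter way round; what a row does not reach only later rows make up. A row lasts 1/8 s, in which the tool goes at most 62.5 mm and 10.7 degrees, less where a joint would pass 70% of its speed; a pose out of reach is approached as far as the arm can. A call with a number of a shift or a turn outside -1 to 1 is refused whole. A call with a gripper value outside its range is refused whole. The fingers move at their own pace and stop on an object; the grip force is fixed at half the most. Time passes only in rows, so rows that repeat a pose let the fingers close. It gives the time, the measured TCP pose, the force, the opening and the grip force at its end, in the units of the state.
- r.observe(): the state, without advancing time (a new reading comes with each control period).
- imaging.snapshot(name): name is "scene" or "top" or "wrist"; returns a dict with "img" (384x512x3 uint8, blue, green, red), "camera_matrix" (3x3 intrinsics, pixels), "origin" and "attitude" of the camera in the world; the wrist camera has in their place "hand_eye" (4x4, takes a point from camera to tool coordinates, whose origin is the TCP and whose axes are the flange's). Camera axes: x right, y down, z forward; pixel columns grow to the right and rows downward; lengths in m; the calibration is good to about 2 mm. A picture is of the moment at which its call begins: read the wrist's pose just before it. There is no depth.
- r.close_job(): hands the job in; it is judged then, once.
Trained networks look in a picture, given as the dict that the camera call returned (one of the last four; its "shot" number tells which), for a name from the list of things; names that differ only in an ending like _2 or _b are one class to them, and where a whole thing is asked for, a point or a joint stands for the part that bears it (a point fixed in the world has none). Each returns a list of dicts, best first, with "confidence" (0 to 1); they miss things now and then, are a little off and sometimes report something else, mostly with a low value. They report only what shows in the picture. A call takes as long as a camera call.
- imaging.spot_in(target, picture): "position" ([column, row] in pixels, amid what is visible of it).
- imaging.masks_of(target, picture): "region" (384x512 bool, what is visible of it) and "position" ([column, row] in pixels, amid what is visible of it).
The state is a dict: "clock": time; "q": joint angles; "joint_velocities": joint speeds; "joint_efforts": joint torques, N m; "ee_pos": TCP position; "ee_rot": TCP orientation; "force": force on the tool from outside, world axes, zero at the start; "ft_torque": the same for the moment, N m; "opening": finger opening in m; "gripper_force": force on a finger pad.
Only numpy, scipy, OpenCV 4.12 (cv2) and the standard library are available. Lean on these libraries where they do the work, as an engineer would, in place of code of your own. Each camera call takes 0.05 s, during which the arm holds its last target. There are 200 camera calls.

## Working session

There is one attempt and no reset: what is moved stays moved. The work goes in short steps, Python scripts to look and compute and a tool call to move; the robot and the scene stay as the last step left them, time stands still between calls to the robot, and variables do not carry over. Pictures are saved under pics/ and viewed, at most 10 in all, crops included, and the job is handed in when it is done.

Besides the shell and the picture viewer there is one more tool, called after "Request:" in YAML: its name, and indented under it one key for each argument. move_arm: Moves the arm, as the interface text tells. Shifts and turns lie within -1 to 1; 1 stands for 800 mm of shift or 360 degrees of turn. Its arguments: {"type":"object","properties":{"twist":{"type":"array"},"offset":{"type":"array"},"fingers":{"type":"array"}},"required":["twist","offset","fingers"]}

```bash
mkdir -p pics; python3 - <<'E'
from bench import r, imaging
import cv2, numpy as np
s=r.observe(); print(s['clock'],s['ee_pos'],s['ee_rot'],s['opening'])
ims=[]
for n in ("scene","top"):
    p=imaging.snapshot(n); print(n,np.round(p['camera_matrix'],1).tolist(),np.round(p['origin'],4),p['attitude'])
    for t in ("cabinet","tray_front","door","door_hinge","door_outside","bottle","jar","mug"):
        print(t,[(np.round(d['position']).tolist(),round(d['confidence'],2)) for d in imaging.spot_in(t,p)[:2]])
    cv2.imwrite(f"pics/{n}0.png",p['img'])
    np.save(f"{n}0.npy",p,allow_pickle=True)
E
```

```text
0.0 [ 0.21724187 -0.55859853  0.18078904] [ 9.82862173e-01  1.84339618e-01 -1.00363370e-04 -9.19225905e-04] 0.09322506544019495
scene [[353.2, 0.0, 256.2], [0.0, 353.2, 196.2], [0.0, 0.0, 1.0]] [ 0.9602 -0.5658  0.7261] [ 0.88374871  0.24727876 -0.11331616 -0.3807898 ]
cabinet [([303.0, 188.0], 0.64)]
tray_front [([254.0, 171.0], 0.94), ([193.0, 203.0], 0.75)]
door [([269.0, 139.0], 0.92)]
door_hinge [([274.0, 144.0], 0.75), ([315.0, 133.0], 0.4)]
door_outside [([272.0, 144.0], 0.59)]
bottle [([192.0, 201.0], 0.83)]
jar [([230.0, 226.0], 0.67), ([255.0, 171.0], 0.48)]
mug [([314.0, 134.0], 0.71), ([228.0, 226.0], 0.7)]
top [[420.9, 0.0, 251.3], [0.0, 420.9, 193.6], [0.0, 0.0, 1.0]] [0.4957 0.0265 1.0166] [ 0.71123495 -0.70078064  0.04513857 -0.03184095]
cabinet [([204.0, 156.0], 0.69)]
tray_front [([208.0, 205.0], 0.84), ([80.0, 197.0], 0.73)]
door [([148.0, 228.0], 0.66), ([210.0, 206.0], 0.41)]
door_hinge [([151.0, 225.0], 0.69)]
door_outside [([151.0, 229.0], 0.79)]
bottle [([292.0, 260.0], 0.93), ([207.0, 204.0], 0.37)]
jar [([291.0, 205.0], 0.85), ([79.0, 198.0], 0.31)]
mug [([79.0, 198.0], 0.73)]
```

```bash
python3 - <<'E'
import cv2
i=cv2.imread("pics/top0.png"); cv2.imwrite("pics/top0b.png",cv2.resize(i[90:310,40:340],None,fx=2.66,fy=2.66,interpolation=cv2.INTER_CUBIC))
i=cv2.imread("pics/scene0.png"); cv2.imwrite("pics/scene0b.png",cv2.resize(i[90:270,150:390],None,fx=3.3,fy=3.3,interpolation=cv2.INTER_CUBIC))
E
```

```text
(no output)
```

View pics/top0b.png

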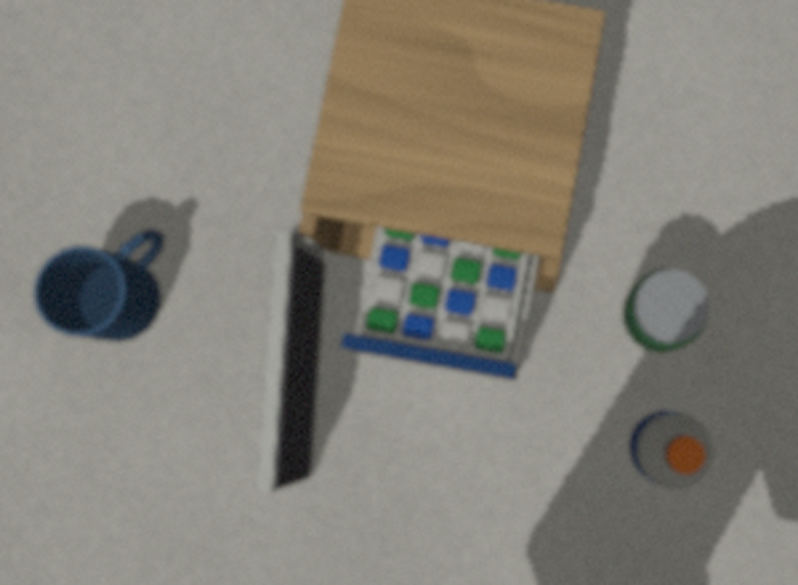

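View pics/scene0b.png

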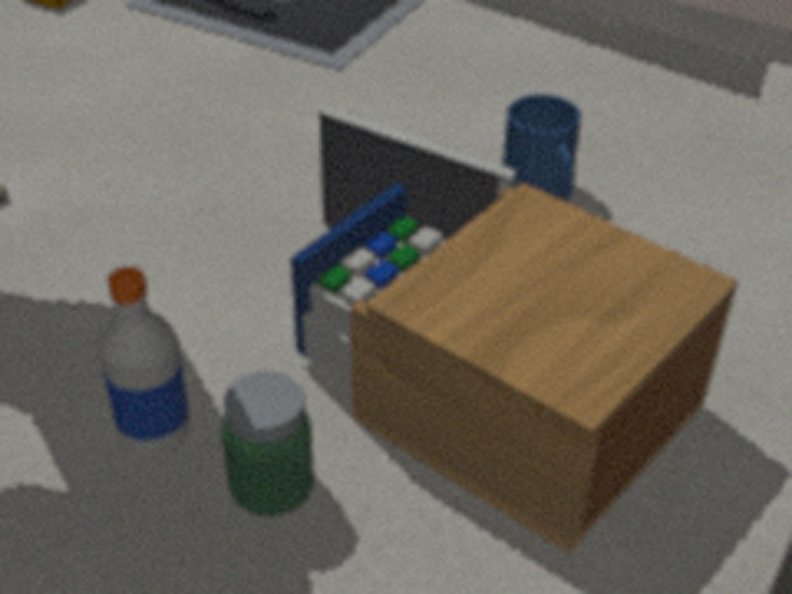

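The top crop shows the door standing out nearly along world −x, with its free end at crop (272,488). The blue tray front runs from (343,345) to (515,375). The mug is to the left at (95,290), and the jar (665,308) and bottle (670,450) are to the right. The scene view agrees. Next I turn these pixels into positions.

```bash
cat > h.py <<'E'
import numpy as np
from scipy.spatial.transform import Rotation as R
def ray(p,uv,z):
    K=np.array(p['camera_matrix']); a=np.array(p['attitude'])
    d=R.from_quat(a).as_matrix()@np.linalg.inv(K)@[uv[0],uv[1],1]
    o=np.array(p['origin']); return o+d*(z-o[2])/d[2]
E
python3 - <<'E'
from h import *
p=np.load("top0.npy",allow_pickle=True).item()
for n,u,v,z in [("cabFL(set back)",302,208,.14),("cabFR",553,258,.14),("cabBR",604,12,.14),("trayL",343,347,.122),("trayR",515,377,.122),("doorHingeOut",277,232,.136),("doorFreeOut",270,489,.136),("doorFreeIn",281,486,.136),("mug",80,290,.09),("mughandle",152,240,.06),("jar",670,308,.1),("bottle",686,454,.17)]:
    print(n,np.round(ray(p,(40+u/2.66,90+v/2.66),z),4))
s=np.load("scene0.npy",allow_pickle=True).item()
for n,u,v,z in [("trayL",405,186,.122),("trayR",293,262,.122),("doorFree",321,113,.136),("cabBR",594,430,.14),("cabBL",735,285,.14),("cabFR",355,308,.14)]:
    print("s",n,np.round(ray(s,(150+u/3.3,90+v/3.3),z),4))
E
```

```text
cabFL(set back) [0.6421 0.2166 0.14  ]
cabFR [0.6055 0.0179 0.14  ]
cabBR [ 0.8067 -0.0204  0.14  ]
trayL [0.5338 0.1837 0.122 ]
trayR [0.512  0.0466 0.122 ]
doorHingeOut [0.6232 0.2364 0.136 ]
doorFreeOut [0.423  0.2335 0.136 ]
doorFreeIn [0.4254 0.2251 0.136 ]
mug [0.5789 0.4069 0.09  ]
mughandle [0.6255 0.3607 0.06  ]
jar [ 0.5707 -0.0793  0.1   ]
bottle [ 0.4554 -0.0836  0.17  ]
s trayL [0.5467 0.1861 0.122 ]
s trayR [0.5205 0.0454 0.122 ]
s doorFree [0.4293 0.2315 0.136 ]
s cabBR [ 0.8116 -0.0198  0.14  ]
s cabBL [0.8449 0.1791 0.14  ]
s cabFR [0.6054 0.0048 0.14  ]
```

```bash
cat >> h.py <<'E'
YAW=np.radians(-10.)
def go(xyz,yaw):
    """tool twist/offset units from measured pose to a tool-down pose with tool x at yaw"""
    from bench import r
    s=r.observe(); T=R.from_quat(s['ee_rot']); P=np.array(s['ee_pos'])
    G=R.from_matrix(np.array([[np.cos(yaw),np.sin(yaw),0],[np.sin(yaw),-np.cos(yaw),0],[0,0,-1]]))
    print('t',round(s['clock'],2),'pos',np.round(P,4),'F',np.round(s['force'],1))
    print('twist',np.round((T.inv()*G).as_rotvec()/(2*np.pi),4),'offset',np.round(T.inv().apply(np.array(xyz)-P)/.8,4))
E
python3 -c "
from h import *
go((.47,.125,.25),YAW)"
```

```text
t 0.9 pos [ 0.2174 -0.5592  0.1819] F [ 0.3 -0.8 -1. ]
twist [ 0.     -0.      0.0868] offset [ 0.6042 -0.6828 -0.0852]
```

Request:
move_arm:
  twist:
    - [0,0,0.02]
    - [0,0,0.087]
    - [0,0,0.087]
    - [0,0,0.087]
    - [0,0,0.087]
  offset:
    - [0,0,-0.085]
    - [0.604,-0.683,-0.085]
    - [0.604,-0.683,-0.085]
    - [0.604,-0.683,-0.085]
    - [0.604,-0.683,-0.085]
  fingers: [-1,-1,-1,-1,-1]

```text
clock: 1.52
ee_pos: [0.3043, -0.3229, 0.2463]
ee_rot: [0.996, -0.088, 0.0, 0.0]
force: [1.2, 0.5, -0.1]
opening: 0.048
gripper_force: 0.0
```

```bash
python3 -c "
from h import *
go((.47,.125,.25),YAW)"
```

```text
t 1.52 pos [ 0.3043 -0.3229  0.2463] F [ 1.2  0.5 -0.1]
twist [ 0.     -0.0001 -0.0004] offset [ 0.1052 -0.5876 -0.0047]
```

Request:
move_arm:
  twist:
    - [0,0,0]
    - [0,0,0]
    - [0,0,0]
    - [0,0,0]
    - [0,0,0]
  offset:
    - [0.105,-0.585,-0.005]
    - [0.105,-0.585,-0.005]
    - [0.105,-0.585,-0.005]
    - [0.105,-0.585,-0.005]
    - [0.105,-0.585,-0.005]
  fingers: [-1,-1,-1,-1,-1]

```text
clock: 2.15
ee_pos: [0.4126, -0.0295, 0.2493]
ee_rot: [0.996, -0.088, 0.001, 0.0]
force: [1.6, -0.1, 0.7]
opening: 0.0012
gripper_force: 0.0
```

```bash
python3 -c "
from h import *
go((.47,.125,.25),YAW)"
```

```text
t 2.15 pos [ 0.4126 -0.0295  0.2493] F [ 1.6 -0.1  0.7]
twist [ 0.     -0.0002 -0.0002] offset [ 0.0369 -0.2027 -0.0008]
```

Request:
move_arm:
  twist:
    - [0,0,0]
    - [0,0,0]
    - [0,0,0]
    - [0,0,0]
  offset:
    - [0.036,-0.195,0]
    - [0.036,-0.195,0]
    - [0.036,-0.195,0]
    - [0.036,-0.195,0]
  fingers: [-1,-1,-1,-1]

```text
clock: 2.65
ee_pos: [0.4677, 0.1191, 0.2485]
ee_rot: [0.996, -0.086, -0.0, -0.0]
force: [-0.1, -0.4, -0.7]
opening: 0.0005
gripper_force: 0.0
```

```bash
python3 - <<'E'
from h import *
from bench import imaging
import cv2
go((.47,.125,.095),YAW)
p=imaging.snapshot("top"); cv2.imwrite("pics/top1.png",cv2.resize(p['img'][90:310,40:340],None,fx=2.66,fy=2.66))
p=imaging.snapshot("wrist"); cv2.imwrite("pics/w1.png",p['img'])
np.save("w1.npy",p,allow_pickle=True)
print(p['hand_eye'],p['camera_matrix'])
E
```

```text
t 2.65 pos [0.4677 0.1191 0.2485] F [-0.1 -0.4 -0.7]
twist [-0.      0.0001  0.0004] offset [ 0.0017 -0.0078  0.1919]
[[-2.39737892e-04 -9.70042070e-01 -2.42936874e-01  6.69626446e-02]
 [ 9.99999930e-01 -1.62655263e-04 -3.37352768e-04  1.10440512e-03]
 [ 2.87731416e-04 -2.42936938e-01  9.70042041e-01 -2.03776257e-01]
 [ 0.00000000e+00  0.00000000e+00  0.00000000e+00  1.00000000e+00]] [[294.85758612   0.         257.1475746 ]
 [  0.         294.85758612 196.47911554]
 [  0.           0.           1.        ]]
```

View pics/w1.png

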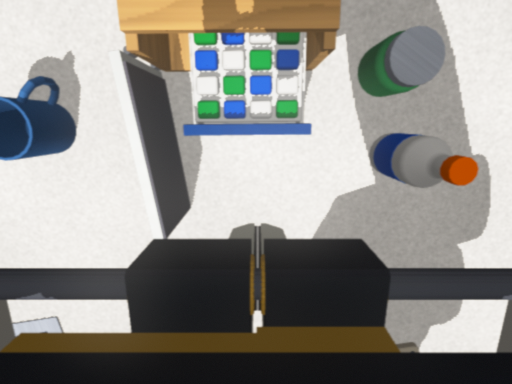

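The wrist view shows the tray's blue top edge from (185,134) to (311,132), level in the picture, so the yaw is right. The fingertips are at (257,228), well clear of the panel, and the door's top edge runs from (122,52) to (164,238).

```bash
python3 - <<'E'
from h import *
from bench import r
s=r.observe(); p=np.load("w1.npy",allow_pickle=True).item()
H=np.array(p['hand_eye']); T=R.from_quat(s['ee_rot'])
p['origin']=np.array(s['ee_pos'])+T.apply(H[:3,3]); p['attitude']=(T*R.from_matrix(H[:3,:3])).as_quat()
for n,u,v,z in [("trayL",185,134,.122),("trayR",311,132,.122),("doorHO",121,52,.136),("doorFreeO",164,238,.136),("cabFL",118,31,.14),("cabFR",339,28,.14)]:
    print(n,np.round(ray(p,(u,v),z),4))
E
```

```text
trayL [0.5351 0.1842 0.122 ]
trayR [0.5131 0.0477 0.122 ]
doorHO [0.6231 0.2244 0.136 ]
doorFreeO [0.4254 0.2317 0.136 ]
cabFL [0.6403 0.2205 0.14  ]
cabFR [0.606  0.0118 0.14  ]
```

Request:
move_arm:
  twist:
    - [0,0,0]
    - [0,0,0]
    - [0,0,0]
    - [0,0,0]
  offset:
    - [0,-0.006,0.19]
    - [0,-0.006,0.19]
    - [0,-0.006,0.19]
    - [0,-0.006,0.19]
  fingers: [-1,-1,-1,-1]

```text
clock: 3.25
ee_pos: [0.4663, 0.1201, 0.0946]
ee_rot: [0.996, -0.089, -0.002, 0.001]
force: [-0.0, -0.5, 0.2]
opening: 0.0003
gripper_force: 0.0
```

Request:
move_arm:
  twist:
    - [0,0,0]
    - [0,0,0]
    - [0,0,0]
    - [0,0,0]
    - [0,0,0]
  offset:
    - [0.025,0,0]
    - [0.05,0,0]
    - [0.065,0,0]
    - [0.08,0,0]
    - [0.095,0,0]
  fingers: [-1,-1,-1,-1,-1]

```text
clock: 3.88
ee_pos: [0.5442, 0.1082, 0.0975]
ee_rot: [0.996, -0.088, 0.0, -0.0]
force: [0.2, -0.2, -0.4]
opening: 0.0004
gripper_force: 0.0
```

Request:
move_arm:
  twist:
    - [0,0,0]
    - [0,0,0]
    - [0,0,0]
    - [0,0,0]
    - [0,0,0]
  offset:
    - [0.012,0,0]
    - [0.024,0,0]
    - [0.036,0,0]
    - [0.048,0,0]
    - [0.055,0,0]
  fingers: [-1,-1,-1,-1,-1]

```text
clock: 4.5
ee_pos: [0.5873, 0.1007, 0.0968]
ee_rot: [0.996, -0.088, -0.0, 0.0]
force: [0.3, 0.1, 0.9]
opening: 0.0001
gripper_force: 0.0
```

Request:
move_arm:
  twist:
    - [0,0,0]
    - [0,0,0]
    - [0,0,0]
    - [0,0,0]
    - [0,0,0]
  offset:
    - [0.002,0,0]
    - [0.004,0,0]
    - [0.006,0,0]
    - [0.008,0,0]
    - [0.01,0,0]
  fingers: [-1,-1,-1,-1,-1]

```text
clock: 5.12
ee_pos: [0.5947, 0.0994, 0.0969]
ee_rot: [0.996, -0.088, 0.0, -0.0]
force: [-0.9, 0.0, -0.1]
opening: 0.0006
gripper_force: 0.0
```

Request:
move_arm:
  twist:
    - [0,0,0]
    - [0,0,0]
    - [0,0,0]
    - [0,0,0]
  offset:
    - [0.002,0,0]
    - [0.004,0,0]
    - [0.006,0,0]
    - [0.006,0,0]
  fingers: [-1,-1,-1,-1]

```text
clock: 5.62
ee_pos: [0.5994, 0.0985, 0.0968]
ee_rot: [0.996, -0.088, 0.0, 0.0]
force: [-0.4, 0.6, 0.1]
opening: 0.0006
gripper_force: 0.0
```

```bash
python3 - <<'E'
from h import *
from bench import imaging
import cv2
go((.6,.1,.095),YAW)
p=imaging.snapshot("scene"); a=cv2.resize(p['img'][110:230,210:340],None,fx=4,fy=4)
p=imaging.snapshot("wrist"); b=cv2.resize(p['img'][100:260,150:370],(660,480))[:,:320*2]
cv2.imwrite("pics/c2.png",np.hstack([a[:480,:400],b[:,130:530]]))
E
```

```text
t 5.62 pos [0.5994 0.0985 0.0968] F [-0.4  0.6  0.1]
twist [ 0.     -0.     -0.0002] offset [ 0.0004 -0.0019  0.0023]
```

View pics/c2.png

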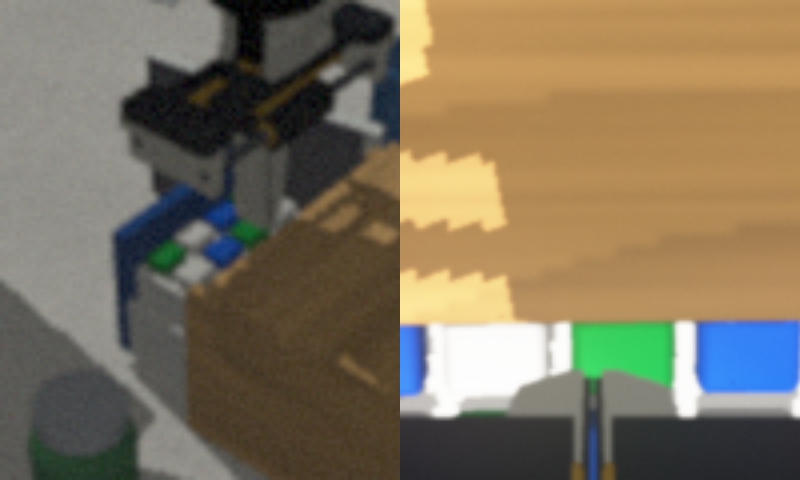

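The panel's right corner is still at scene pixel (239,170), the same as at the start, so the tray hasn't moved. The fingers seem to be above or behind the panel. I'll check where the fingertips really are.

```bash
python3 - <<'E'
from h import *
from bench import imaging,r
import cv2
s=r.observe(); print(s['ee_pos'],s['opening'],s['force'])
p=imaging.snapshot("scene")
def proj(p,X):
    c=R.from_quat(p['attitude']).inv().apply(np.array(X)-p['origin']); u=np.array(p['camera_matrix'])@c; return u[:2]/u[2]
T=R.from_quat(s['ee_rot']); 
for d in (0,.03,.06): print(d,np.round(proj(p,np.array(s['ee_pos'])-[0,0,-d]),1))
w=imaging.snapshot("wrist"); H=np.array(w['hand_eye'])
w['origin']=H[:3,3]; w['attitude']=R.from_matrix(H[:3,:3]).as_quat()
print('tip in wrist',proj(w,[0,0,0]),proj(w,[0,0,-.02]))
t=imaging.snapshot("top")
cv2.imwrite("pics/c3.png",np.hstack([cv2.resize(p['img'][120:200,220:320],(500,400)), cv2.resize(t['img'][150:250,130:205],(300,400))]))
print([(d['position'],d['confidence']) for d in imaging.spot_in("tray_front",p)])
E
```

```text
[0.5993074  0.09855117 0.0968081 ] 0.0007809861468974923 [-1.00898218 -1.16069646 -0.08258741]
0 [273.4 175.2]
0.03 [273.7 166.8]
0.06 [273.9 157.9]
tip in wrist [255.72902425 217.77911006] [255.57881852 227.2675238 ]
[([308.9, 190.3], 0.62), ([253.8, 173.0], 0.6)]
```

View pics/c3.png

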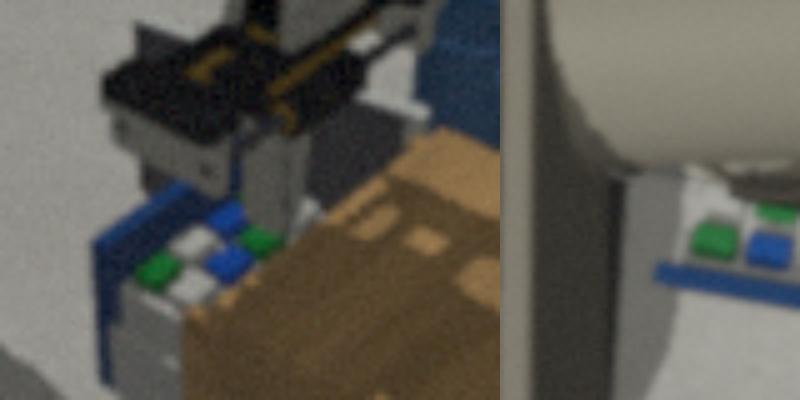

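The scene and wrist views agree: the closed fingertips end about 25 mm above the nominal TCP, so they passed just over the panel and touched nothing. I'll lift, back off, go lower and push again.

Request:
move_arm:
  twist:
    - [0,0,0]
    - [0,0,0]
    - [0,0,0]
    - [0,0,0]
    - [0,0,0]
  offset:
    - [0,0,-0.04]
    - [-0.05,0,-0.04]
    - [-0.17,0,-0.04]
    - [-0.17,0,-0.04]
    - [-0.17,0,-0.04]
  fingers: [-1,-1,-1,-1,-1]

```text
clock: 6.55
ee_pos: [0.4639, 0.1228, 0.1289]
ee_rot: [0.996, -0.087, 0.0, -0.0]
force: [0.3, 0.0, -0.6]
opening: 0.0004
gripper_force: 0.0
```

Request:
move_arm:
  twist:
    - [0,0,0]
    - [0,0,0]
    - [0,0,0]
  offset:
    - [0,0,0.07]
    - [0,0,0.07]
    - [0,0,0.07]
  fingers: [-1,-1,-1]

```text
clock: 6.92
ee_pos: [0.4664, 0.1223, 0.074]
ee_rot: [0.996, -0.088, 0.0, -0.0]
force: [0.5, 0.4, 0.7]
opening: 0.0004
gripper_force: 0.0
```

```bash
python3 - <<'E'
from h import *
from bench import imaging
import cv2
go((.505,.115,.072),YAW)
p=imaging.snapshot("scene"); a=cv2.resize(p['img'][110:230,190:310],(400,400))
p=imaging.snapshot("wrist"); b=cv2.resize(p['img'][60:260,150:350],(400,400))
cv2.imwrite("pics/c4.png",np.hstack([a,b]))
E
```

```text
t 6.92 pos [0.4664 0.1223 0.074 ] F [0.5 0.4 0.7]
twist [-0.     -0.0001 -0.0003] offset [0.0491 0.0005 0.0026]
```

View pics/c4.png

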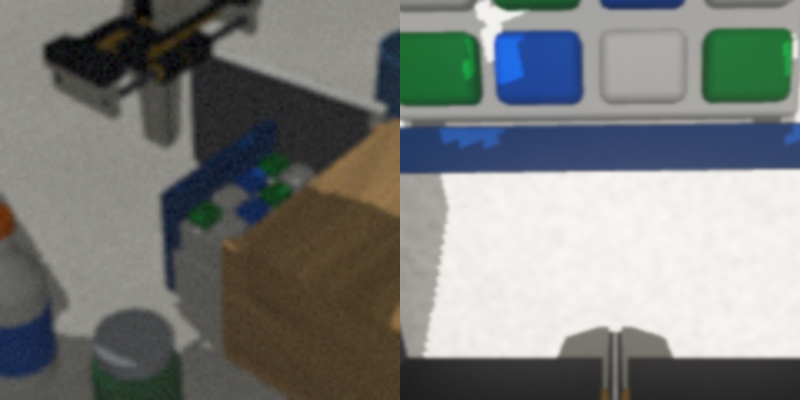

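The fingers hang in front of the panel, with the tip at scene pixel about (238,153). I'll work out its height.

```bash
python3 - <<'E'
from h import *
p=np.load("scene0.npy",allow_pickle=True).item()
def proj(X):
    c=R.from_quat(p['attitude']).inv().apply(np.array(X)-p['origin']); u=np.array(p['camera_matrix'])@c; return np.round(u[:2]/u[2],1)
for z in (.074,.09,.1,.11): print(z,proj((.466,.122,z)),proj((.474,.105,z)))
E
```

```text
0.074 [238.5 162.3] [237.6 166.1]
0.09 [238.3 158. ] [237.3 161.9]
0.1 [238.1 155.3] [237.2 159.1]
0.11 [238.  152.5] [237.  156.4]
```

Request:
move_arm:
  twist:
    - [0,0,0]
    - [0,0,0]
    - [0,0,0]
    - [0,0,0]
    - [0,0,0]
  offset:
    - [0,0,0]
    - [0,0,0]
    - [0,0,0]
    - [0,0,0]
    - [0,0,0]
  fingers: [0,0,0,0,0]

```text
clock: 7.65
ee_pos: [0.4654, 0.1223, 0.0728]
ee_rot: [0.996, -0.088, -0.0, 0.0]
force: [-0.0, -0.0, 0.3]
opening: 0.0445
gripper_force: 0.0
```

```bash
python3 - <<'E'
from h import *
from bench import imaging
import cv2
go((.505,.115,.072),YAW)
p=imaging.snapshot("scene"); a=cv2.resize(p['img'][110:190,190:270],(400,400))
p=imaging.snapshot("wrist"); b=cv2.resize(p['img'][60:260,150:350],(400,400))
cv2.imwrite("pics/c5.png",np.hstack([a,b]))
E
```

```text
t 7.65 pos [0.4654 0.1223 0.0728] F [-0.  -0.   0.3]
twist [ 0.      0.     -0.0002] offset [0.0504 0.0004 0.001 ]
```

View pics/c5.png

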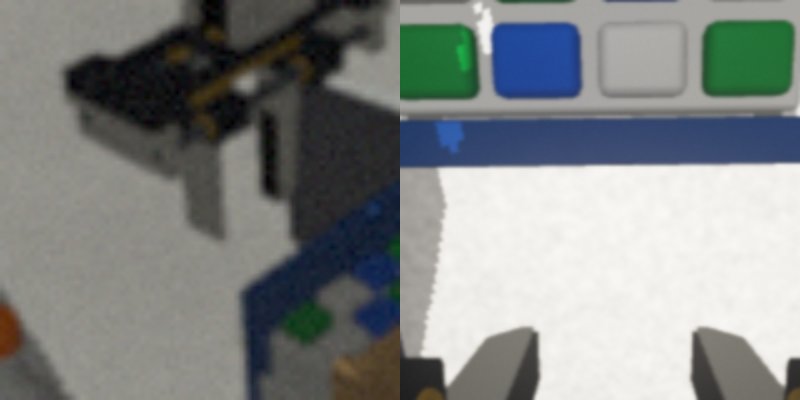

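The tip sits at the same height whether the fingers are open or shut, about 30 mm above the nominal TCP. I'll close them, lower slightly to put the tips near z 0.10, and push.

Request:
move_arm:
  twist:
    - [0,0,0]
    - [0,0,0]
    - [0,0,0]
    - [0,0,0]
    - [0,0,0]
  offset:
    - [0,0,0.006]
    - [0,0,0.006]
    - [0.025,0,0.006]
    - [0.04,0,0.006]
    - [0.055,0,0.006]
  fingers: [-1,-1,-1,-1,-1]

```text
clock: 8.38
ee_pos: [0.5092, 0.1145, 0.0679]
ee_rot: [0.996, -0.088, -0.0, 0.0]
force: [-0.4, 0.3, 0.7]
opening: 0.0022
gripper_force: 0.0
```

Request:
move_arm:
  twist:
    - [0,0,0]
    - [0,0,0]
    - [0,0,0]
    - [0,0,0]
    - [0,0,0]
  offset:
    - [0.01,0,0]
    - [0.02,0,0]
    - [0.03,0,0]
    - [0.04,0,0]
    - [0.05,0,0]
  fingers: [-1,-1,-1,-1,-1]

```text
clock: 9.0
ee_pos: [0.5485, 0.1076, 0.0679]
ee_rot: [0.996, -0.088, -0.0, 0.0]
force: [-1.9, 0.9, 0.2]
opening: 0.0007
gripper_force: 0.9
```

```bash
cat >> h.py <<'E'
def wcam(p,s):
    H=np.array(p['hand_eye']); T=R.from_quat(s['ee_rot'])
    p['origin']=np.array(s['ee_pos'])+T.apply(H[:3,3]); p['attitude']=(T*R.from_matrix(H[:3,:3])).as_quat(); return p
def tray():
    from bench import imaging,r
    s=r.observe(); w=wcam(imaging.snapshot("wrist"),s)
    for d in imaging.masks_of("tray_front",w)[:1]:
        y,x=np.nonzero(d['region']); print('tray mask',round(d['confidence'],2),x.min(),x.max(),y.min(),y.max(),np.round(ray(w,d['position'],.122),3))
    q=imaging.snapshot("scene")
    print('scene',[(np.round(d['position']),round(d['confidence'],2)) for d in imaging.spot_in("tray_front",q)[:2]])
E
python3 -c "
from h import *
go((.598,.1,.068),YAW); tray()"
```

```text
t 9.0 pos [0.5485 0.1076 0.0679] F [-1.9  0.9  0.2]
twist [ 0.      0.     -0.0002] offset [ 0.0626 -0.0015 -0.0001]
tray mask 0.9 113 375 111 234 [0.59  0.107 0.122]
scene [(array([264., 171.]), 0.76), (array([317., 135.]), 0.21)]
```

Request:
move_arm:
  twist:
    - [0,0,0]
    - [0,0,0]
    - [0,0,0]
    - [0,0,0]
    - [0,0,0]
  offset:
    - [0.01,0,0]
    - [0.02,0,0]
    - [0.03,0,0]
    - [0.04,0,0]
    - [0.05,0,0]
  fingers: [-1,-1,-1,-1,-1]

```text
clock: 9.82
ee_pos: [0.5881, 0.1006, 0.068]
ee_rot: [0.996, -0.088, -0.0, -0.0]
force: [-1.6, 1.5, -0.0]
opening: 0.0001
gripper_force: 0.9
```

Request:
move_arm:
  twist:
    - [0,0,0]
    - [0,0,0]
    - [0,0,0]
    - [0,0,0]
    - [0,0,0]
  offset:
    - [0.003,0,0]
    - [0.006,0,0]
    - [0.009,0,0]
    - [0.011,0,0]
    - [0.013,0,0]
  fingers: [-1,-1,-1,-1,-1]

```text
clock: 10.45
ee_pos: [0.5956, 0.0992, 0.068]
ee_rot: [0.996, -0.088, -0.002, 0.0]
force: [-17.3, 1.3, 11.1]
opening: 0.0007
gripper_force: 8.3
```

Force rose to 17 N, so the tray is at its stop. I'll back off, lift and verify.

Request:
move_arm:
  twist:
    - [0,0,0]
    - [0,0,0]
    - [0,0,0]
    - [0,0,0]
    - [0,0,0]
  offset:
    - [-0.06,0,0]
    - [-0.12,0,0]
    - [-0.16,0,-0.06]
    - [-0.2,0,-0.2]
    - [-0.2,0,-0.2]
  fingers: [-1,-1,-1,-1,-1]

```text
clock: 11.08
ee_pos: [0.4398, 0.127, 0.2305]
ee_rot: [0.996, -0.088, 0.001, -0.0]
force: [0.4, 0.6, 0.0]
opening: 0.0002
gripper_force: 0.0
```

```bash
python3 - <<'E'
from h import *
from bench import imaging,r
import cv2
go((.45,.35,.25),0)
s=r.observe(); w=wcam(imaging.snapshot("wrist"),s); np.save("w6.npy",w,allow_pickle=True)
cv2.imwrite("pics/w6.png",cv2.resize(w['img'],(768,576)))
E
```

```text
t 11.07 pos [0.4398 0.127  0.2305] F [0.4 0.6 0. ]
twist [-0.0001 -0.0004 -0.028 ] offset [-0.0361 -0.2767 -0.0242]
```

View pics/w6.png

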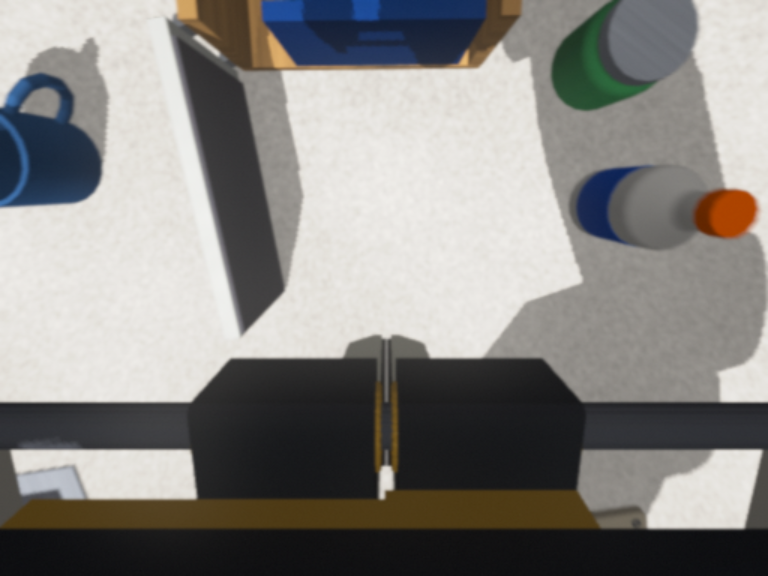

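The picture shows the blue front flush with the cabinet front (bottom edges level at row about 67), and the door unmoved, with its top outer edge running from (153,18) to (237,337). Now for the door, approached from its +y side. I'll turn the tool to yaw 90° so that its −x side faces the door, which keeps joint 6 in range.

```bash
cat >> h.py <<'E'
HG=np.array([.627,.221])
def C(th,gap=0,rad=.150,z=.085):
    a=np.radians(-100-th); b=np.radians(170-th)
    return (*(HG+rad*np.array([np.cos(a),np.sin(a)])+(.0235+gap)*np.array([np.cos(b),np.sin(b)])),z), b
E
python3 -c "
from h import *
print(C(78.6,.035),C(0)); x,y=C(78.6,.035); go((x[0],x[1]+.02,.27),y)"
```

```text
((np.float64(0.4756154941108923), np.float64(0.27581771042930125), 0.085), np.float64(1.5952309363228172)) ((np.float64(0.5778097911541735), np.float64(0.07735956922334168), 0.085), np.float64(2.9670597283903604))
t 11.12 pos [0.4418 0.1278 0.2385] F [1.5 0.6 5.6]
twist [ 0.0011 -0.0018 -0.2818] offset [ 0.0054 -0.2143 -0.0384]
```

Request:
move_arm:
  twist:
    - [0,0,-0.02]
    - [0,0,-0.28]
    - [0,0,-0.28]
    - [0,0,-0.28]
    - [0,0,-0.28]
  offset:
    - [0,0,-0.04]
    - [0.005,-0.06,-0.04]
    - [0.005,-0.12,-0.04]
    - [0.005,-0.18,-0.04]
    - [0.005,-0.21,-0.04]
  fingers: [-1,-1,-1,-1,-1]

```text
clock: 11.75
ee_pos: [0.4738, 0.2938, 0.2596]
ee_rot: [0.938, 0.346, 0.0, -0.0]
force: [0.4, -0.6, 0.1]
opening: 0.0004
gripper_force: 0.0
```

```bash
python3 -c "
from h import *
x,y=C(78.6,.035); go((x[0],x[1]+.02,.27),y)"
```

```text
t 11.75 pos [0.4738 0.2938 0.2596] F [ 0.4 -0.6  0.1]
twist [ 0.000e+00 -1.000e-04 -1.413e-01] offset [ 0.0034 -0.0005 -0.013 ]
```

Request:
move_arm:
  twist:
    - [0,0,-0.141]
    - [0,0,-0.141]
    - [0,0,-0.141]
    - [0,0,-0.141]
    - [0,0,-0.141]
  offset:
    - [0,0,0]
    - [0,0,0]
    - [0,0,0]
    - [0,0,0]
    - [0,0,0]
  fingers: [-1,-1,-1,-1,-1]

```text
clock: 12.38
ee_pos: [0.4739, 0.2916, 0.2599]
ee_rot: [0.7, 0.714, 0.0, 0.0]
force: [0.2, 0.1, 1.0]
opening: 0.0003
gripper_force: 0.0
```

```bash
python3 -c "
from h import *
from bench import r
x,y=C(78.6,.035); go((x[0],x[1],.085),y); print(r.observe()['q'])"
```

```text
t 12.38 pos [0.4739 0.2916 0.2599] F [0.2 0.1 1. ]
twist [ 0.0001 -0.     -0.0007] offset [-0.0198  0.0016  0.2186]
[ 4.59550531e-01 -7.74207610e-03  1.49113168e+00 -1.29977200e-04
  1.65760828e+00  4.39387425e-01]
```

Request:
move_arm:
  twist:
    - [0,0,0]
    - [0,0,0]
    - [0,0,0]
    - [0,0,0]
    - [0,0,0]
  offset:
    - [0,0.002,0.075]
    - [0,0.002,0.15]
    - [0,0.002,0.225]
    - [0,0.002,0.225]
    - [0,0.002,0.225]
  fingers: [-1,-1,-1,-1,-1]

```text
clock: 13.0
ee_pos: [0.4765, 0.2922, 0.0825]
ee_rot: [0.702, 0.712, 0.001, 0.0]
force: [1.1, 0.0, 0.5]
opening: 0.0007
gripper_force: 0.0
```

```bash
python3 - <<'E'
from h import *
from bench import imaging
import cv2
for th,g in ((78.6,.01),(74,0),(70,0),(66,0),(62,0)):
    x,y=C(th,g,z=.08); go(x,y)
p=imaging.snapshot("scene"); a=cv2.resize(p['img'][80:180,220:320],(400,400))
p=imaging.snapshot("top"); b=cv2.resize(p['img'][180:280,90:190],(400,400))
cv2.imwrite("pics/c7.png",np.hstack([a,b]))
E
```

```text
t 13.0 pos [0.4765 0.2922 0.0825] F [1.1 0.  0.5]
twist [ 0.0004 -0.0002 -0.0015] offset [-0.0517 -0.0012  0.0031]
t 13.0 pos [0.4765 0.2922 0.0825] F [1.1 0.  0.5]
twist [ 0.0004 -0.0002 -0.0143] offset [-0.0793 -0.0026  0.003 ]
t 13.0 pos [0.4765 0.2922 0.0825] F [1.1 0.  0.5]
twist [ 0.0004 -0.0001 -0.0254] offset [-0.0926 -0.0031  0.003 ]
t 13.0 pos [0.4765 0.2922 0.0825] F [1.1 0.  0.5]
twist [ 0.0004 -0.0001 -0.0365] offset [-0.1058 -0.0025  0.003 ]
t 13.0 pos [0.4765 0.2922 0.0825] F [1.1 0.  0.5]
twist [ 0.0004 -0.0001 -0.0476] offset [-0.119  -0.0011  0.003 ]
```

View pics/c7.png

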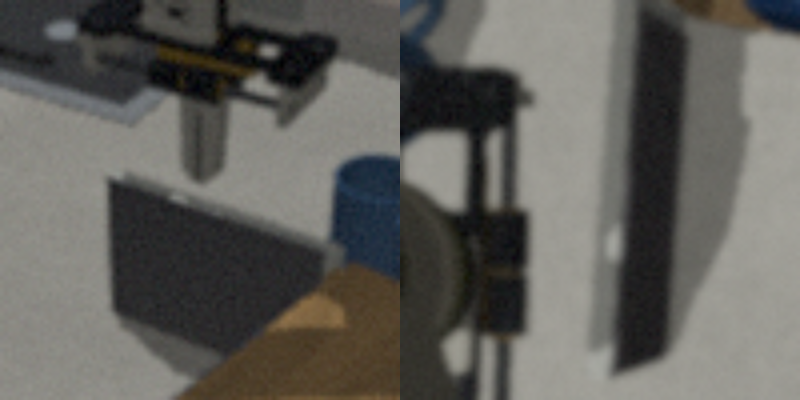

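The fingers are outside the door, over (.4765,.292), with the tip at scene pixel (270.5,125.5). I'll check its height.

```bash
python3 - <<'E'
from h import *
p=np.load("scene0.npy",allow_pickle=True).item()
def proj(X):
    c=R.from_quat(p['attitude']).inv().apply(np.array(X)-p['origin']); u=np.array(p['camera_matrix'])@c; return np.round(u[:2]/u[2],1)
for z in (.08,.1,.11,.12,.13): print(z,proj((.477,.292,z)),proj((.492,.285,z)))
E
```

```text
0.08 [270.  134.5] [272.9 136.8]
0.1 [270.  129.3] [273.  131.6]
0.11 [270.1 126.6] [273.1 128.9]
0.12 [270.1 123.9] [273.1 126.2]
0.13 [270.2 121.2] [273.2 123.5]
```

Tip is at about z 0.117, roughly 19 mm below the door's top edge, with the gripper body well above it. Starting the arc.

Request:
move_arm:
  twist:
    - [0,0,-0.001]
    - [0,0,-0.005]
    - [0,0,-0.014]
    - [0,0,-0.025]
    - [0,0,-0.036]
  offset:
    - [-0.035,0,0.003]
    - [-0.055,-0.001,0.003]
    - [-0.079,-0.003,0.003]
    - [-0.092,-0.003,0.003]
    - [-0.106,-0.003,0.003]
  fingers: [-1,-1,-1,-1,-1]

```text
clock: 13.72
ee_pos: [0.4764, 0.2072, 0.0811]
ee_rot: [0.616, 0.788, 0.002, 0.001]
force: [1.4, 0.9, -0.2]
opening: 0.0006
gripper_force: 0.4
```

```bash
cat > arc.py <<'E'
import sys
from h import *
for th in map(float,sys.argv[1:]):
    x,y=C(th,0,z=.08); print(th,end=' '); go(x,y)
E
python3 arc.py 61 56 51 46 41
```

```text
61.0 t 13.72 pos [0.4764 0.2072 0.0811] F [ 1.4  0.9 -0.2]
twist [ 0.0009 -0.0001 -0.0141] offset [-0.0159 -0.0025  0.0013]
56.0 t 13.72 pos [0.4764 0.2072 0.0811] F [ 1.4  0.9 -0.2]
twist [ 0.0009 -0.     -0.0279] offset [-0.0325 -0.0029  0.0013]
51.0 t 13.72 pos [0.4764 0.2072 0.0811] F [ 1.4  0.9 -0.2]
twist [ 0.0009  0.     -0.0418] offset [-0.049  -0.0018  0.0013]
46.0 t 13.72 pos [0.4764 0.2072 0.0811] F [ 1.4  0.9 -0.2]
twist [ 0.0009  0.0001 -0.0557] offset [-0.0654  0.0007  0.0013]
41.0 t 13.72 pos [0.4764 0.2072 0.0811] F [ 1.4  0.9 -0.2]
twist [ 0.0009  0.0001 -0.0696] offset [-0.0815  0.0046  0.0013]
```

Request:
move_arm:
  twist:
    - [0,0,-0.014]
    - [0,0,-0.028]
    - [0,0,-0.042]
    - [0,0,-0.056]
    - [0,0,-0.07]
  offset:
    - [-0.016,-0.002,0]
    - [-0.032,-0.003,0]
    - [-0.049,-0.002,0]
    - [-0.065,0.001,0]
    - [-0.081,0.005,0]
  fingers: [-1,-1,-1,-1,-1]

```text
clock: 14.35
ee_pos: [0.4958, 0.145, 0.081]
ee_rot: [0.429, 0.903, 0.002, 0.002]
force: [-0.3, 1.4, 0.2]
opening: 0.0003
gripper_force: 0.4
```

```bash
python3 arc.py 37 32 27 22 17
```

```text
37.0 t 14.35 pos [0.4958 0.145  0.081 ] F [-0.3  1.4  0.2]
twist [ 0.0008  0.0004 -0.0106] offset [-0.0131 -0.0019  0.0013]
32.0 t 14.35 pos [0.4958 0.145  0.081 ] F [-0.3  1.4  0.2]
twist [ 0.0007  0.0004 -0.0245] offset [-0.0297 -0.0027  0.0014]
27.0 t 14.35 pos [0.4958 0.145  0.081 ] F [-0.3  1.4  0.2]
twist [ 0.0007  0.0005 -0.0384] offset [-0.0462 -0.002   0.0014]
22.0 t 14.35 pos [0.4958 0.145  0.081 ] F [-0.3  1.4  0.2]
twist [ 0.0007  0.0005 -0.0523] offset [-0.0626  0.0002  0.0014]
17.0 t 14.35 pos [0.4958 0.145  0.081 ] F [-0.3  1.4  0.2]
twist [ 0.0007  0.0005 -0.0661] offset [-0.0788  0.0037  0.0015]
```

Request:
move_arm:
  twist:
    - [0,0,-0.011]
    - [0,0,-0.025]
    - [0,0,-0.039]
    - [0,0,-0.052]
    - [0,0,-0.066]
  offset:
    - [-0.013,-0.002,0]
    - [-0.03,-0.003,0]
    - [-0.046,-0.002,0]
    - [-0.062,0,0]
    - [-0.079,0.004,0]
  fingers: [-1,-1,-1,-1,-1]

```text
clock: 14.98
ee_pos: [0.5381, 0.0977, 0.081]
ee_rot: [0.234, 0.972, 0.001, 0.002]
force: [-1.0, 1.8, 0.0]
opening: 0.0004
gripper_force: 0.4
```

```bash
python3 arc.py 13 9 6 3 0
```

```text
13.0 t 14.97 pos [0.5381 0.0977 0.081 ] F [-1.   1.8  0. ]
twist [ 0.0004  0.0007 -0.0113] offset [-0.0128 -0.0013  0.0013]
9.0 t 14.97 pos [0.5381 0.0977 0.081 ] F [-1.   1.8  0. ]
twist [ 0.0004  0.0007 -0.0224] offset [-0.026  -0.002   0.0014]
6.0 t 14.97 pos [0.5381 0.0977 0.081 ] F [-1.   1.8  0. ]
twist [ 0.0004  0.0007 -0.0307] offset [-0.0359 -0.0018  0.0014]
3.0 t 14.97 pos [0.5381 0.0977 0.081 ] F [-1.   1.8  0. ]
twist [ 0.0004  0.0007 -0.0391] offset [-0.0458 -0.0012  0.0015]
0.0 t 14.97 pos [0.5381 0.0977 0.081 ] F [-1.   1.8  0. ]
twist [ 0.0003  0.0007 -0.0474] offset [-0.0557 -0.0001  0.0015]
```

Request:
move_arm:
  twist:
    - [0,0,-0.011]
    - [0,0,-0.022]
    - [0,0,-0.03]
    - [0,0,-0.039]
    - [0,0,-0.047]
  offset:
    - [-0.013,-0.001,0]
    - [-0.026,-0.002,0]
    - [-0.036,-0.002,0]
    - [-0.045,-0.001,0]
    - [-0.052,0,0]
  fingers: [-1,-1,-1,-1,-1]

```text
clock: 15.6
ee_pos: [0.575, 0.0786, 0.081]
ee_rot: [0.089, 0.996, 0.0, 0.002]
force: [-0.5, -0.7, 0.7]
opening: 0.0003
gripper_force: 0.4
```

Request:
move_arm:
  twist:
    - [0,0,0]
    - [0,0,0]
    - [0,0,0]
  offset:
    - [-0.002,0,0]
    - [-0.004,0,0]
    - [-0.006,0,0]
  fingers: [-1,-1,-1]

```text
clock: 15.98
ee_pos: [0.5759, 0.0784, 0.0786]
ee_rot: [0.09, 0.996, 0.0, -0.001]
force: [-15.3, 1.9, 10.1]
opening: 0.0005
gripper_force: 7.7
```

The stop is reached at 15 N. Backing off, lifting and verifying.

Request:
move_arm:
  twist:
    - [0,0,0]
    - [0,0,0]
    - [0,0,0]
    - [0,0,0]
    - [0,0,0]
  offset:
    - [-0.001,0,0]
    - [0.05,0,0]
    - [0.1,0,0]
    - [0.14,0,-0.06]
    - [0.18,0,-0.14]
  fingers: [-1,-1,-1,-1,-1]

```text
clock: 16.6
ee_pos: [0.4379, 0.103, 0.1824]
ee_rot: [0.09, 0.996, -0.0, -0.0]
force: [1.1, 0.9, 1.2]
opening: 0.0005
gripper_force: 0.0
```

Request:
move_arm:
  twist:
    - [0,0,0]
    - [0,0,0]
    - [0,0,0]
    - [0,0,0]
  offset:
    - [0,0,-0.08]
    - [0,0,-0.15]
    - [0,0,-0.15]
    - [0,0,-0.15]
  fingers: [-1,-1,-1,-1]

```text
clock: 17.1
ee_pos: [0.4399, 0.1029, 0.3019]
ee_rot: [0.09, 0.996, 0.0, 0.001]
force: [-0.7, -0.5, -1.1]
opening: 0.0004
gripper_force: 0.0
```

```bash
python3 - <<'E'
from h import *
from bench import imaging
import cv2
go((.42,.1,.3),0)
p=imaging.snapshot("scene"); a=cv2.resize(p['img'][90:270,150:390],(400,300))
t=imaging.snapshot("top"); b=cv2.resize(t['img'][90:310,40:340],(400,293))
cv2.imwrite("pics/c9.png",np.hstack([cv2.resize(p['img'][100:220,220:320],(400,480)),cv2.resize(t['img'][120:240,110:260],(400,480))]))
for n,im in (("scene",p),("top",t)):
  for o in ("bottle","jar","mug"): print(n,o,[np.round(d['position']) for d in imaging.spot_in(o,im)[:1]])
E
```

```text
t 17.1 pos [0.4399 0.1029 0.3019] F [-0.7 -0.5 -1.1]
twist [ 3.000e-04 -1.000e-04  4.713e-01] offset [ 0.0238 -0.0081  0.0023]
scene bottle [array([191., 202.])]
scene jar [array([231., 226.])]
scene mug [array([315., 135.])]
top bottle [array([294., 260.])]
top jar [array([290., 206.])]
top mug [array([ 79., 197.])]
```

View pics/c9.png

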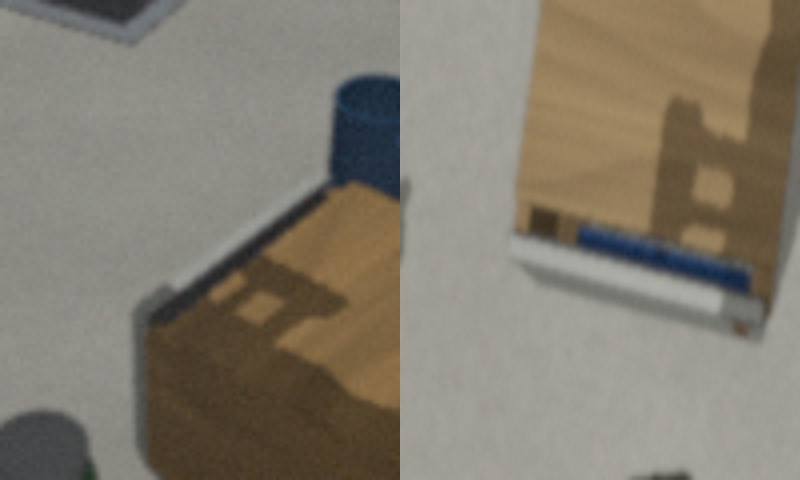

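The door lies over the front along its whole width, and the bottle, jar and mug are unmoved. One numeric check of the door angle against the picture before handing in.

```bash
python3 - <<'E'
from h import *
from bench import imaging
import cv2
p=imaging.snapshot("top")
def proj(X):
    c=R.from_quat(p['attitude']).inv().apply(np.array(X)-p['origin']); u=np.array(p['camera_matrix'])@c; return u[:2]/u[2]
g=p['img'].astype(int); hsv=cv2.cvtColor(p['img'],cv2.COLOR_BGR2HSV)
# row profile across the door at several columns; predicted door edges (inner face, outer face at z=.136) for 0 and 3 deg
for rad in (.03,.10,.15,.19):
  for th in (0,3):
    a=np.radians(-100-th);b=np.radians(170-th);d=np.array([np.cos(a),np.sin(a)]);n=np.array([np.cos(b),np.sin(b)])
    q=[proj((*(HG+rad*d+t*n),z)) for t,z in ((.004,.136),(.016,.136),(.016,.004))]
    print(rad,th,np.round(q,1).tolist())
  c=int(round(q[0][0])); r0=int(q[0][1])-12
  print(c,[(r,*g[r,c-1:c+2].mean(0).astype(int)) for r in range(r0,r0+22)])
E
```

```text
0.03 0 [[165.1, 180.1], [163.9, 185.7], [174.2, 192.6]]
0.03 3 [[164.9, 180.8], [163.4, 186.3], [173.7, 193.2]]
165 [(168, np.int64(87), np.int64(121), np.int64(144)), (169, np.int64(92), np.int64(126), np.int64(150)), (170, np.int64(91), np.int64(125), np.int64(149)), (171, np.int64(82), np.int64(114), np.int64(136)), (172, np.int64(58), np.int64(84), np.int64(101)), (173, np.int64(40), np.int64(60), np.int64(72)), (174, np.int64(30), np.int64(46), np.int64(58)), (175, np.int64(34), np.int64(48), np.int64(61)), (176, np.int64(34), np.int64(48), np.int64(60)), (177, np.int64(38), np.int64(51), np.int64(62)), (178, np.int64(46), np.int64(56), np.int64(63)), (179, np.int64(67), np.int64(74), np.int64(78)), (180, np.int64(106), np.int64(111), np.int64(111)), (181, np.int64(140), np.int64(145), np.int64(145)), (182, np.int64(155), np.int64(162), np.int64(160)), (183, np.int64(160), np.int64(168), np.int64(165)), (184, np.int64(161), np.int64(168), np.int64(167)), (185, np.int64(159), np.int64(165), np.int64(164)), (186, np.int64(145), np.int64(152), np.int64(150)), (187, np.int64(126), n
[... 3131 characters left out ...]
4(86), np.int64(88), np.int64(88)), (195, np.int64(103), np.int64(109), np.int64(108)), (196, np.int64(110), np.int64(117), np.int64(115)), (197, np.int64(109), np.int64(115), np.int64(114)), (198, np.int64(110), np.int64(116), np.int64(116)), (199, np.int64(103), np.int64(109), np.int64(109)), (200, np.int64(90), np.int64(97), np.int64(100)), (201, np.int64(75), np.int64(86), np.int64(94)), (202, np.int64(71), np.int64(83), np.int64(96)), (203, np.int64(77), np.int64(88), np.int64(98)), (204, np.int64(106), np.int64(114), np.int64(118)), (205, np.int64(131), np.int64(139), np.int64(141)), (206, np.int64(143), np.int64(150), np.int64(152)), (207, np.int64(147), np.int64(154), np.int64(155))]
```

The measured edges match 0° at all four radii. At radius 0.19, for example, they are at rows 194 and 200, where 3° open would give 199 and 204.5. The door is shut, and the blue panel is the same distance from it all along, so the tray is home.

```bash
python3 -c "
from bench import r
print(r.close_job())"
```

```text
the job is handed in; nothing more can be done
None
```

I pushed the tray home, then pushed the door shut from its white outside with the fingertips; camera checks show both closed and the bottle, jar and mug unmoved, and the job is handed in (no verdict came back).

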